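Hook the plate carrier out from under the ledge

TASK

Take the pull hook from its rest, reach it in under the ledge of the plate store, feel for the hidden red pull ring and draw the plate carrier out fully, until it meets its stop. Use only the hook on the store and carrier, gently (never more than 25 N on them, and never forcing it sideways so that its rod turns out of line with the tunnel while it is under the ledge), then unhook and put the hook back in its rest as it was, leaving everything else where it stands.

Things in the scene. Friction and masses are not known exactly. Their poses are not given: they have to be found in the camera images.
- housing: Low white plate store, fixed, 200 deep x 176 wide, display on its head. Origin: at the mouth (front edge of the ledge), mid width, bench level; +x points straight in, +y left looking in, z up. Tunnel inside: y -80..+80, floor top z 5, underside of the ledge z 58, its top z 66. From x 100 inwards a head stands on top, up to z 116. The carrier slides along this x.
- carrier: Aluminium carrier with a clear well plate in the tunnel: 100 long, 148 wide, z 8 to 50. Origin: front face, mid width, bench level; axes as the store's. It starts fully home against a rigid back stop, front face 85 inside the mouth, and slides out along -x to a rigid stop with the face 75 outside (store x -75). Sliding resistance about 3 N plus 6 N per m/s; it stays where left.
- loop_rail (a point): Front face of the carrier at y 0, z 32; axes as the carrier's. A stem (6 mm square bar) juts out along -x at this z, at any y from -38 to +38, and ends in a red upright ring of the same bar in the x-z plane. Ring: rear bar 14 to 44 ahead of the face, front bar 21 further ahead (centre lines), hole open sideways (along y), 15 long, z 21 to 43. Place unmeasured: feel for it; it does not give.
- hook: The loose pull hook, 0.08 to 0.18 kg. Origin: under the foot of its handle. Upright square handle 22 x 22, z 0 to 86 (black with orange bands). Steel rod 8 mm in diameter leaves it along +x at z 24 (centre line) up to x 150, then turns to +y; the sideways tip, 8 mm in diameter with a flat end, ends at y 20. Pushed sideways at the tip with more than about 3 N it may turn in the grip.
- hook_grip (a point): Point on the axis of the hook's handle, 60 above its foot, where to grip it; axes are the hook's (+x along the rod, +y the way the tip points, z up).
- hook_tip (a point): Corner of the hook where its rod turns into the sideways tip (hook x 150, y 0, z 24, centre lines); axes are the hook's.
- rest: Fixed blue and grey rest for the hook. Origin: bench level under the centre of the pocket for the handle's foot. Pocket: 28 x 28 inside, floor at z 5, walls up to z 17.5. A saddle at x 95 carries the rod between two prongs 16 apart (up to z 38, rod's underside at z 25). The hook lies with its foot in the pocket and its +x along the rest's +x, so the origin of the hook is at z 5 in the rest's frame.
- bottle_amber: Brown bottle, 60 x 60 x 120, a bystander; origin under its centre.
- bottle_buffer: Clear bottle with blue cap, 66 x 66 x 130, a bystander; origin under its centre.
- tip_box: Box of yellow pipette tips, 88 x 122 x 74, a bystander; origin under its centre.
- wash_bottle: White wash bottle with red cap, 65 x 96 x 194, a bystander; origin under its centre.
- petri: Round dish, 88 x 88 x 16, a bystander; origin under its centre.

How it is judged (in metres and radians):
On the way, in this order (a step that is already met when the one before it is completed fails the run):
1. the hook has caught the carrier and pulls it towards the mouth (front face less than 60 mm inside) (x of carrier in the frame of housing below 0.06 m and contact force between hook and carrier above 0.8 N), for 0.1 s.
2. the carrier is drawn out to its stop (front face at least 67 mm outside the mouth) (x of carrier in the frame of housing below -0.067 m), for 0.2 s.
At the end, for the whole second after the job is handed in: The carrier's front face is at least 67 mm outside the mouth (the stop is at 75), and the hook is at rest in its rest: foot in the pocket within 10 mm of its centre and less than 4 mm above the floor, upright within 0.12 rad, rod along the saddle within 0.15 rad (x of carrier in the frame of housing below -0.067 m and x of hook_grip in the frame of rest between -0.01 and 0.01 m and y of hook_grip in the frame of rest between -0.01 and 0.01 m and z of hook_grip in the frame of rest below 0.069 m and angle between hook_grip's own z axis and vertical below 0.12 rad and angle between the x axis of hook_grip and the x axis of rest, either way round below 0.15 rad and z of hook in the frame of rest above 0 m and linear speed of hook below 0.02 m/s); the robot touches nothing.
It fails at once if the hook is forced out of line: its rod stands more than 0.13 rad off the store's x axis while its tip is inside the tunnel (angle between the x axis of hook_tip and the x axis of housing, either way round above 0.13 rad and x of hook_tip in the frame of housing above 0.005 m and z of hook_tip in the frame of housing below 0.06 m and y of hook_tip in the frame of housing between -0.08 and 0.08 m).
It fails at once if the hook presses on the store, carrier or ring with more than 25 N (contact force between hook and housing above 25 N).
It fails at once if the robot itself touches the store or carrier (contact force between any of the fingers, the arm and housing above 1 N).
It fails at once if a bystander is shoved more than 30 mm (distance of any of bottle_amber, bottle_buffer, tip_box, wash_bottle, petri from where it was at the start of the episode above 0.03 m).
It also fails if it takes over 72 s, if anything falls off the work surface, if the arm or the gripper's body presses on something with over 40 N, if the wrist force passes 120 N, or if a joint passes its speed limit or range.

ROBOT

A 6-joint arm with a two-finger parallel gripper is mounted at the origin on a cart in front of the work surface, level with it; the furniture and walls round the work are solid. World frame = base frame: x ahead of the robot, y to its left, z up, the work surface at z = 0. Lengths are in mm, angles in rad, forces in N, time in s.
With the tool pointing down it reaches from about 350 to 875 mm from the base axis. Payload 4.2 kg.
Tool frame: the origin (TCP) lies midway between the tips of the shut fingers; the grasp point (between the pads) lies 19 mm behind it; y points along the fingers, x is the direction in which the jaws open and shut, and the axes are right-handed (so a half turn about y gives the same grasp; the last joint's range is limited). The gripper opens to 85 mm and grips with 20 to 120 N. Pads are 22 mm wide; open, the fingers measure 114 mm over their backs; the gripper's body (76 mm by 85 mm) begins 54 mm behind the grasp point. The pads swing forward as they close: fully open they stand 13 mm farther back than shut.
Start: joints at [-1.024, 0.385, 0.008, 0, -1.194, -0.259], TCP at [177.418, -599.268, 231.312] pointing down, gripper open.
Joint ranges: [-3.14, 3.14], [-1.21, 2.06], [-1.07, 1.41], [-3.16, 2.05], [-2.99, -0.16], [-3.1, 3.1]. Speed limits (rad/s): [2.79, 2.79, 3.14, 3.14, 3.14, 3.14].

INTERFACE

Orientations are given as a unit quaternion [x, y, z, w].
In Python, from bench import read_state, get_image, job_done gives the robot as it stands.
- The arm moves only by the tool play_rows, never from a script. Its argument "series" is a list of rows, each a list of 7 numbers: the shift along the tool's x, y, z in m, then the turn, a rotation vector about the tool's x, y, z in rad, then the finger opening in m, from 0 to 0.0854. In form: [[x, y, z, wx, wy, wz, claw], ...]. A call has 1 to 10 rows; each row shifts and turns the pose as measured when the row begins, along the tool's axes as they then stand; what a row does not reach is not made up. A row lasts 1/10 s, in which the tool goes at most 50 mm and 8.59 degrees, less where a joint would pass 70% of its speed; a pose out of reach is approached as far as the arm can. A call with a gripper value outside its range is refused whole. The fingers move at their own pace and stop on an object; the grip force is fixed at half the most. Time passes only in rows, so rows that do not move let the fingers close. It gives the time, the measured TCP pose, the force and the opening at its end, in the units of the state.
- read_state(): the state, without advancing time (a new reading comes with each control period).
- get_image(name): name is "scene" or "top" or "wrist"; returns a dict with "color" (420x560x3 uint8, red, green, blue), "intrinsics" (3x3 intrinsics, pixels), "D" ([k1, k2, p1, p2, k3] as OpenCV has them; the pictures are not rectified), "origin" and "orientation" of the camera in the world. Camera axes: x right, y down, z forward; pixel columns grow to the right and rows downward; lengths in mm; the calibration is good to about 2 mm. A picture is of the moment at which its call begins. There is no depth.
- job_done(): hands the job in, once; it reports no verdict.
The state is a dict: "clock": time; "joints": joint angles; "joint_vel": joint speeds; "joint_efforts": joint torques, N m; "position": TCP position; "ee_rot": TCP orientation; "contact_force": force on the tool from outside, world axes, zero at the start; "wrist_torque": the same for the moment, N m; "gripper_width": finger opening in mm.
Only numpy, scipy, OpenCV 4.12 (cv2) and the standard library are available. Lean on these libraries where they do the work, as an engineer would, in place of code of your own. Each camera call takes 0.05 s, during which the arm holds its last target. There are 200 camera calls.

## Working session

There is one attempt and no reset: what is moved stays moved. The work goes in short steps, Python scripts to look and compute and a tool call to move; the robot and the scene stay as the last step left them, time stands still between calls to the robot, and variables do not carry over. Pictures are saved under pics/ and viewed, about 8 in all and at most 12, crops included, and the job is handed in when it is done.

Besides the shell and the picture viewer there is one more tool, called after ">>>" as a command line: name --pt "numbers of a row" for each row, then --argument value for the rest. play_rows: Moves the arm, as the interface text tells. Its arguments: {"type":"object","properties":{"series":{"type":"array","items":{"type":"array","items":{"type":"number"}}}},"required":["series"]}

```bash
mkdir -p pics; cat > h.py <<'E'
import sys,numpy as np,cv2
from scipy.spatial.transform import Rotation as R
from bench import read_state,get_image,job_done
def cam(n):
    d=get_image(n); return d
def Rm(o):
    o=np.array(o,float); return o if o.shape==(3,3) else R.from_quat(o).as_matrix()
def ray(d,uv):
    K=np.array(d["intrinsics"],float);D=np.array(d["D"],float)
    p=cv2.undistortPoints(np.array(uv,float).reshape(-1,1,2),K,D).reshape(-1,2)
    return np.array(d["origin"],float),(Rm(d["orientation"])@np.c_[p,np.ones(len(p))].T).T
def onz(d,uv,z):
    o,r=ray(d,uv); z=np.broadcast_to(z,len(r)); return o+r*((z-o[2])/r[:,2])[:,None]
def proj(d,P):
    M=Rm(d["orientation"]);o=np.array(d["origin"],float)
    c=(np.array(P,float)-o)@M
    return cv2.projectPoints(c,np.zeros(3),np.zeros(3),np.array(d["intrinsics"],float),np.array(d["D"],float))[0].reshape(-1,2)
def save(d,f,box=None,s=1):
    im=d["color"][:,:,::-1]
    if box: x0,y0,x1,y1=box; im=im[y0:y1,x0:x1]
    cv2.imwrite(f,cv2.resize(im,None,fx=s,fy=s,interpolation=cv2.INTER_CUBIC))
E
python3 - <<'E'
from h import *
import pickle
for n in("top","scene"):
    d=cam(n); save(d,f"pics/{n}0.png",s=1.4); pickle.dump(d,open(n+"0.pkl","wb"))
    print(n,d["origin"],d["orientation"],d["intrinsics"])
s=read_state(); print(s)
E
```

```text
top [ 494.28101652 -150.16569745 1366.5822423 ] [-0.70167834  0.71166723 -0.01895101  0.02860281] [[501.39383145   0.         287.28573801]
 [  0.         501.39383145 210.84053621]
 [  0.           0.           1.        ]]
scene [ 34.31506656 602.01024061 854.52457609] [-0.30006756  0.85799729 -0.39693978  0.12743206] [[458.36821519   0.         285.43204715]
 [  0.         458.36821519 221.68043554]
 [  0.           0.           1.        ]]
{'clock': 0.1, 'joints': array([-1.02441360e+00,  3.85497735e-01,  6.78299829e-03, -4.00737814e-04,
       -1.19397328e+00, -2.58623230e-01]), 'joint_vel': array([ 0.00015957, -0.00106884,  0.00399996,  0.00128717, -0.00176434,
       -0.00066801]), 'joint_efforts': array([-5.57683215e-04, -3.93319845e+01,  1.88928777e+01,  4.19793516e+00,
       -2.60190034e-03,  1.06980856e-06]), 'position': array([ 177.26270796, -598.81451477,  230.33315328]), 'ee_rot': array([ 0.42261214,  0.56686599, -0.56612193, -0.42375451]), 'contact_force': array([-0.39167834, -0.76959994,  0.58354288]), 'wrist_torque': array([-0.02380722,  0.00911823, -0.04679756]), 'gripper_width': 85.68079060359872}
```

View pics/top0.png

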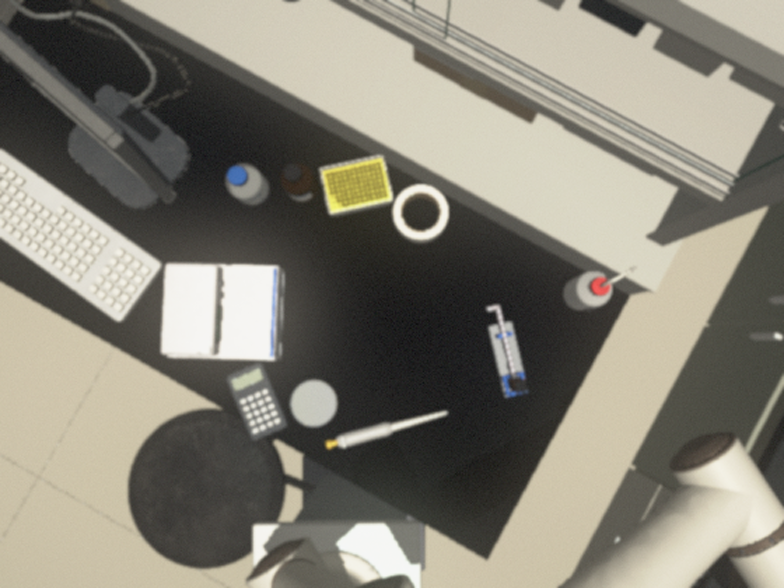

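View pics/scene0.png

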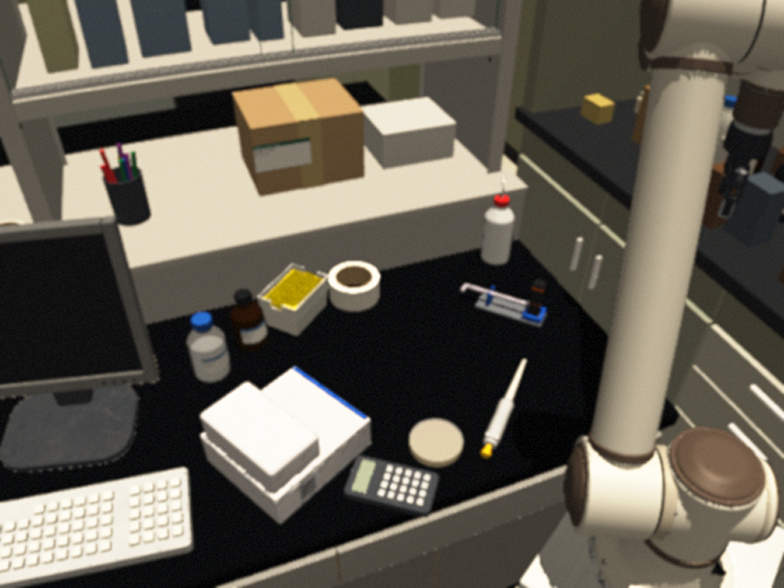

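The top view shows the store at (162–283, 263–360) with its mouth on the right, so it faces -y world. The hook's handle is at (515, 383) with its tip near (490, 308). The scene view confirms the head is on the left, with the blue-edged ledge on the right.

```bash
python3 - <<'E'
from h import *
import pickle
d=pickle.load(open("top0.pkl","rb"))
q=lambda l:np.array(l)/1.4
print("ledge corners mouth",onz(d,q([[283,265],[280,360]]),66).round(0))
print("head back corners",onz(d,q([[164,263],[162,357]]),116).round(0), "head front",onz(d,q([[219,264],[217,360]]),116).round(0))
print("handle top",onz(d,q([[517,385]]),91).round(0),"corner",onz(d,q([[498,309]]),29).round(0),"tip end",onz(d,q([[489,310]]),29).round(0))
print("rest corners",onz(d,q([[504,397],[527,392],[513,321],[489,325]]),5).round(0))
for n,p,z in(("petri",[314,403],16),("tipbox",[356,185],74),("wash",[590,290],100),("mug",[420,212],50),("pipette",[447,412],10)): print(n,onz(d,q([p]),z).round(0))
w=cam("wrist"); s=read_state()
T=R.from_quat(s["ee_rot"]); print("tool axes\n",T.as_matrix().round(3)); print("cam in tool",T.inv().apply(np.array(w["origin"])-s["position"]),(T.inv()*R.from_matrix(Rm(w["orientation"]))).as_matrix().round(3),w["intrinsics"][0])
E
```

```text
ledge corners mouth [[642.  89.  66.]
 [465.  95.  66.]]
head back corners [[643. 294. 116.]
 [475. 296. 116.]] head front [[640. 195. 116.]
 [468. 198. 116.]]
handle top [[ 415. -338.   91.]] corner [[ 555. -314.   29.]] tip end [[ 554. -297.   29.]]
rest corners [[ 387. -325.    5.]
 [ 396. -369.    5.]
 [ 533. -346.    5.]
 [ 526. -299.    5.]]
petri [[381.  39.  16.]]
tipbox [[789. -50.  74.]]
wash [[ 584. -472.  100.]]
mug [[ 741. -169.   50.]]
pipette [[ 361. -215.   10.]]
tool axes
 [[-0.284 -0.001 -0.959]
 [ 0.959  0.002 -0.284]
 [ 0.002 -1.     0.   ]]
cam in tool [   0.50414125 -142.97964619   84.12452511] [[ 1.     0.001  0.   ]
 [-0.    -0.326  0.946]
 [ 0.001 -0.946 -0.326]] [302.82056924   0.         282.60514116]
```

>>> play_rows --pt "0.0218 0.0012 -0.0473 0 0 0 0.085" --pt "0.0218 0.0012 -0.0473 0 0 0 0.085" --pt "0.0218 0.0012 -0.0473 0 0 0 0.085" --pt "0.0218 0.0012 -0.0473 0 0 0 0.085" --pt "0.0218 0.0012 -0.0473 0 0 0 0.085" --pt "0.0218 0.0012 -0.0473 0 0 0 0.085" --pt "0.0218 0.0012 -0.0473 0 0 0 0.085" --pt "0.0218 0.0012 -0.0473 0 0 0 0.085" --pt "0 0 0 0 0.117 0 0.085" --pt "0 0 0 0 0 0 0.085"

```text
clock: 1.15
position: [483.3, -330.3, 216.8]
ee_rot: [0.455, 0.539, -0.539, -0.46]
contact_force: [0.4, -0.6, 0.3]
gripper_width: 84.9
```

```bash
python3 - <<'E'
from h import *
import pickle
w=cam("wrist"); s=read_state(); pickle.dump((w,s),open("w1.pkl","wb")); save(w,"pics/w1.png",s=1.42)
print(s["position"],s["joints"].round(3),R.from_quat(s["ee_rot"]).as_matrix().round(3))
E
```

```text
[ 483.09138471 -330.57663002  216.7546993 ] [-0.326  0.332 -0.108 -0.004 -1.137 -1.079] [[-0.164 -0.005 -0.986]
 [ 0.986  0.005 -0.164]
 [ 0.006 -1.     0.004]]
```

View pics/w1.png

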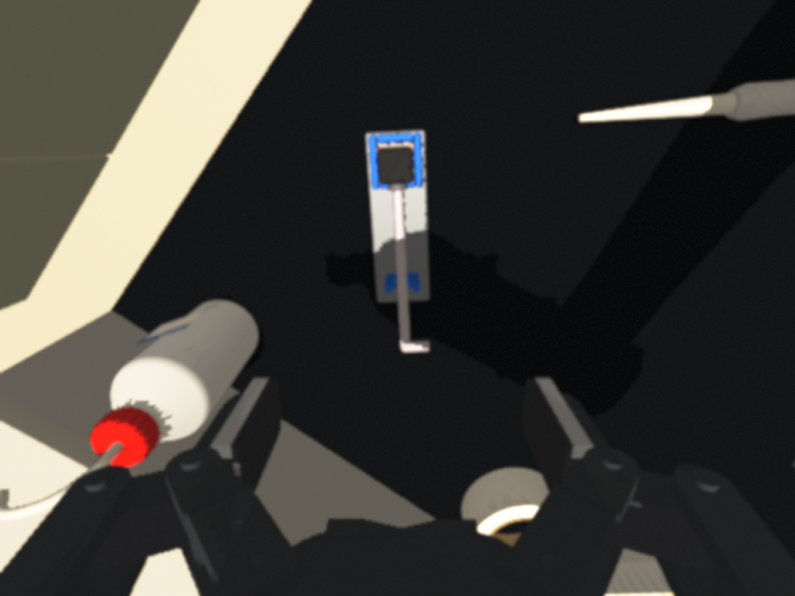

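The wrist view shows the hook's handle top centred at (395, 165), the blue pocket around it at (370–424, 132–188), and the rod corner at (406, 347). The tip points right, towards +y.

```bash
python3 - <<'E'
from h import *
import pickle
w,s=pickle.load(open("w1.pkl","rb")); f=560/795
q=lambda l:np.array(l)*f
print("handle",onz(w,q([[395,165]]),91).round(1)); 
p=onz(w,q([[371,136],[423,132],[424,186],[372,188]]),17.5);print("pocket",p.round(1),p.mean(0).round(1))
c=onz(w,q([[405,347],[429,347],[398,190]]),29);print("rod corner,tip end,root",c.round(1))
print("plate",onz(w,q([[366,132],[424,130],[430,300],[378,302]]),3).round(1))
T=R.from_quat(s["ee_rot"])
h=onz(w,q([[395,165]]),91)[0]; d=c[0]-h; print("yaw",np.degrees(np.arctan2(d[1],d[0])), "len",np.linalg.norm(d[:2]))
E
```

```text
handle [[ 411.7 -344.6   91. ]]
pocket [[ 397.1 -365.7   17.5]
 [ 387.9 -327.9   17.5]
 [ 426.4 -320.    17.5]
 [ 434.4 -359.7   17.5]] [ 411.5 -343.3   17.5]
rod corner,tip end,root [[ 559.3 -312.8   29. ]
 [ 556.1 -292.6   29. ]
 [ 431.6 -339.6   29. ]]
plate [[ 394.7 -370.9    3. ]
 [ 385.8 -326.7    3. ]
 [ 523.  -296.1    3. ]
 [ 532.3 -341.2    3. ]]
yaw 12.18056424845911 len 151.0667677941265
```

```bash
cat >> h.py <<'E'
def tool(yaw,tilt=0):
    "hook yaw (deg, world) with tool z=-hook x, tool down, pitched forward by tilt"
    a=np.radians(yaw); z=np.array([-np.cos(a),-np.sin(a),0]); y=np.array([0,0,-1.]); x=np.cross(y,z)
    return R.from_matrix(np.c_[x,y,z])*R.from_rotvec([-np.radians(tilt),0,0])
def plan(p,Rt,n,claw,p0=None,R0=None):
    s=read_state(); p0=np.array(s["position"]) if p0 is None else np.array(p0,float); R0=R.from_quat(s["ee_rot"]) if R0 is None else R0
    rv=(R0.inv()*Rt).as_rotvec(); d=(np.array(p)-p0)/n; rows=[]
    for i in range(n):
        Ri=R0*R.from_rotvec(rv*i/n); rows.append([*(Ri.inv().apply(d)/1000).round(4).tolist(),*(rv/n).round(3).tolist(),claw])
    print("|d|",np.linalg.norm(d).round(1),"rot",np.degrees(np.linalg.norm(rv))/n); print(rows)
E
python3 - <<'E'
from h import *
plan([553,30,190],tool(90),10,.085)
plan([553,25,105],tool(90,50),7,.085,[553,30,190],tool(90))
E
```

```text
|d| 36.8 rot 8.056335242311816
[[0.0344, 0.0028, -0.0128, 0.0, -0.141, 0.001, 0.085], [0.0323, 0.0028, -0.0175, 0.0, -0.141, 0.001, 0.085], [0.0295, 0.0028, -0.0219, 0.0, -0.141, 0.001, 0.085], [0.0261, 0.0028, -0.0258, 0.0, -0.141, 0.001, 0.085], [0.0223, 0.0027, -0.0292, 0.0, -0.141, 0.001, 0.085], [0.018, 0.0027, -0.032, 0.0, -0.141, 0.001, 0.085], [0.0133, 0.0027, -0.0342, 0.0, -0.141, 0.001, 0.085], [0.0084, 0.0027, -0.0358, 0.0, -0.141, 0.001, 0.085], [0.0033, 0.0027, -0.0366, 0.0, -0.141, 0.001, 0.085], [-0.0019, 0.0027, -0.0367, 0.0, -0.141, 0.001, 0.085]]
|d| 12.2 rot 7.142857142857146
[[-0.0, 0.0121, 0.0007, -0.125, 0.0, -0.0, 0.085], [-0.0, 0.012, 0.0022, -0.125, 0.0, -0.0, 0.085], [-0.0, 0.0116, 0.0037, -0.125, 0.0, -0.0, 0.085], [-0.0, 0.011, 0.0051, -0.125, 0.0, -0.0, 0.085], [-0.0, 0.0103, 0.0064, -0.125, 0.0, -0.0, 0.085], [-0.0, 0.0094, 0.0077, -0.125, 0.0, -0.0, 0.085], [-0.0, 0.0084, 0.0088, -0.125, 0.0, -0.0, 0.085]]
```

>>> play_rows --pt "0.0344 0.0028 -0.0128 0 -0.141 0.001 0.085" --pt "0.0323 0.0028 -0.0175 0 -0.141 0.001 0.085" --pt "0.0295 0.0028 -0.0219 0 -0.141 0.001 0.085" --pt "0.0261 0.0028 -0.0258 0 -0.141 0.001 0.085" --pt "0.0223 0.0027 -0.0292 0 -0.141 0.001 0.085" --pt "0.018 0.0027 -0.032 0 -0.141 0.001 0.085" --pt "0.0133 0.0027 -0.0342 0 -0.141 0.001 0.085" --pt "0.0084 0.0027 -0.0358 0 -0.141 0.001 0.085" --pt "0.0033 0.0027 -0.0366 0 -0.141 0.001 0.085" --pt "-0.0019 0.0027 -0.0367 0 -0.141 0.001 0.085"

```text
clock: 2.2
position: [539.8, 30.6, 188.8]
ee_rot: [0.02, -0.706, 0.707, -0.022]
contact_force: [-0.1, -0.4, 0.3]
gripper_width: 85.1
```

>>> play_rows --pt "0 0.0121 0.0007 -0.125 0 0 0.085" --pt "0 0.012 0.0022 -0.125 0 0 0.085" --pt "0 0.0116 0.0037 -0.125 0 0 0.085" --pt "0 0.011 0.0051 -0.125 0 0 0.085" --pt "0 0.0103 0.0064 -0.125 0 0 0.085" --pt "0 0.0094 0.0077 -0.125 0 0 0.085" --pt "0 0.0084 0.0088 -0.125 0 0 0.085" --pt "0 0 0 0 0 0 0.085"

```text
clock: 3.0
position: [543.6, 29.9, 103.4]
ee_rot: [-0.036, 0.945, -0.324, 0.026]
contact_force: [-0.5, -0.9, -0.8]
gripper_width: 85.2
```

```bash
python3 - <<'E'
from h import *
import pickle
w=cam("wrist"); s=read_state(); pickle.dump((w,s),open("w2.pkl","wb")); w2=dict(w); w2["color"]=np.clip(255*(w["color"][::-1,::-1]/255.)**.6,0,255).astype(np.uint8); save(w2,"pics/w2.png",s=1.42)
print(s["position"],s["joints"].round(3),R.from_quat(s["ee_rot"]).as_matrix().round(3),w["origin"])
E
```

```text
[544.34490845  30.38890756 105.61009214] [-0.179  0.583 -0.023 -0.892 -1.373  0.659] [[-0.996 -0.051  0.078]
 [-0.088  0.785 -0.613]
 [-0.03  -0.618 -0.786]] [ 557.03499519 -133.30732761  125.31431982]
```

View pics/w2.png

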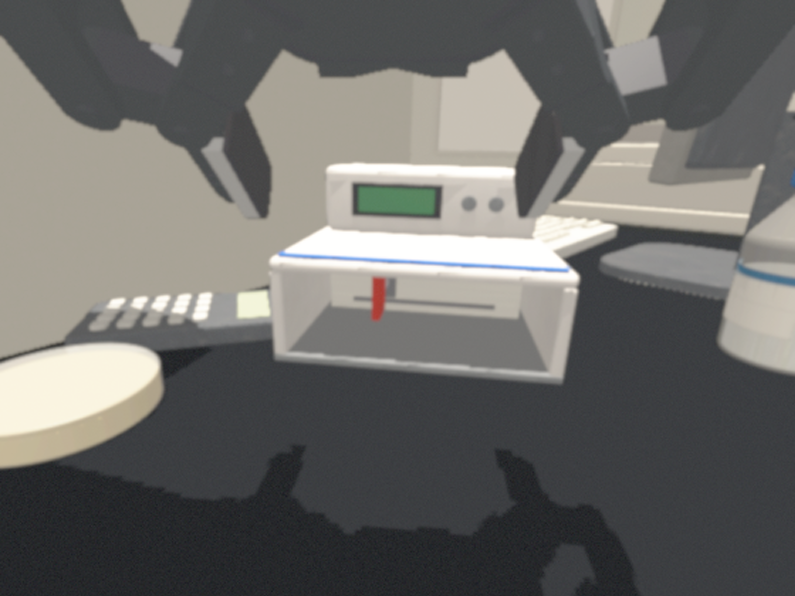

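The view into the tunnel shows the red ring at (378, 277–320), left of mid-tunnel. The mouth's bottom corners are at (277, 358) and (562, 380).

```bash
python3 - <<'E'
from h import *
import pickle
w,s=pickle.load(open("w2.pkl","rb")); w2=dict(w); w2["color"]=np.clip(255*(w["color"][::-1,::-1]/255.)**.6,0,255).astype(np.uint8); save(w2,"pics/w2c.png",box=(185,150,415,275),s=3.4)
E
```

```text
(no output)
```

View pics/w2c.png

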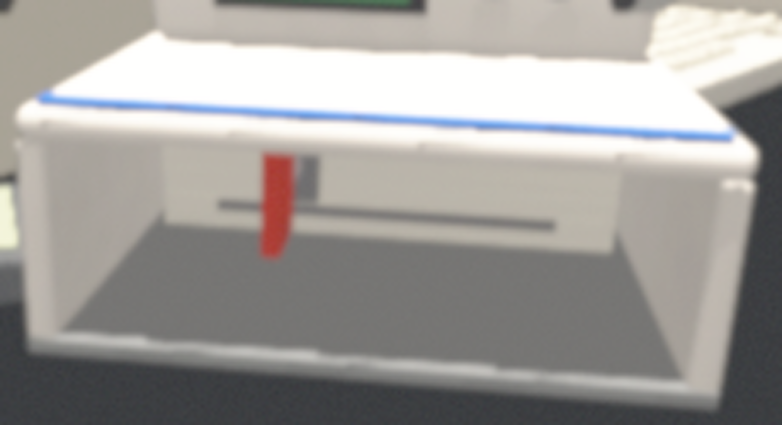

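```bash
python3 - <<'E'
from h import *
import pickle
w,s=pickle.load(open("w2.pkl","rb"))
q=lambda l:np.array([559,419])-(np.array(l)/3.4-.35+np.array([185,150]))
m=onz(w,q([[30,352],[717,408]]),0); print(m, np.linalg.norm(m[0]-m[1]))
f=onz(w,q([[163,223],[614,252]]),8); print("carrier face bottom",f,np.linalg.norm(f[0]-f[1]))
b=onz(w,q([[157,36],[645,60]]),66); print("head base",b)
from scipy.optimize import least_squares
P=np.array([[0,88,0],[0,-88,0],[85,74,8],[85,-74,8]],float); U=np.vstack([q([[30,352],[717,408]]),q([[163,223],[614,252]])])
def W(x,P):
    c,s_=np.cos(x[2]),np.sin(x[2]); P=np.array(P,float); return np.c_[x[0]+c*P[:,0]-s_*P[:,1],x[1]+s_*P[:,0]+c*P[:,1],P[:,2]]
r=least_squares(lambda x:(proj(w,W(x,P))-U).ravel(),[553,92,1.55]); x=r.x; print("pose",x[:2],np.degrees(x[2]),r.fun.round(1))
def loc(p): d=p[:,:2]-x[:2]; c,s_=np.cos(x[2]),np.sin(x[2]); return np.c_[d@[c,s_],d@[-s_,c]].round(1)
print("ring front bar bottom front edge L,R",loc(onz(w,q([[262,257],[281,257]]),15)))
print("ring bottom bar right edge rear",loc(onz(w,q([[293,222]]),15)))
print("check head base",loc(b), "ledge underside front at", loc(onz(w,q([[40,140],[720,180]]),58)))
np.save("house.npy",x)
# predicted ring pixels for several front-bar x / y
for y in (10,15,20,25,30): print(y,[((np.array([559,419])-proj(w,W(x,[[fx-3,y+o,15]]))[0]-[185,150])*3.4).round(0).tolist() for fx in(20,30,40) for o in(3,-3)])
E
```

```text
[[463.97303836 107.22492772   0.        ]
 [640.47604082 100.74451638   0.        ]] 176.6219284499645
carrier face bottom [[480.95694942 191.5521792    8.        ]
 [630.64987705 186.88201008   8.        ]] 149.76576064322288
head base [[472.75846242 223.98503627  66.        ]
 [638.99249261 214.61760675  66.        ]]
pose [552.32025632 103.56703196] 87.80450238770209 [-0.3 -0.2  0.1 -0.3 -0.5 -0.1  0.8 -0.3]
ring front bar bottom front edge L,R [[42.5 33.3]
 [43.6 27.8]]
ring bottom bar right edge rear [[75.1 28.7]]
check head base [[117.3  84.1]
 [114.3 -82.4]] ledge underside front at [[  2.4  82.9]
 [  2.1 -80.7]]
10 [[319.0, 295.0], [341.0, 296.0], [323.0, 281.0], [345.0, 282.0], [327.0, 268.0], [348.0, 269.0]]
15 [[301.0, 294.0], [323.0, 295.0], [305.0, 279.0], [327.0, 281.0], [310.0, 266.0], [331.0, 268.0]]
20 [[282.0, 292.0], [304.0, 294.0], [288.0, 278.0], [309.0, 280.0], [293.0, 265.0], [313.0, 267.0]]
25 [[264.0, 291.0], [286.0, 292.0], [270.0, 277.0], [291.0, 278.0], [276.0, 264.0], [296.0, 265.0]]
30 [[246.0, 289.0], [268.0, 291.0], [252.0, 276.0], [274.0, 277.0], [259.0, 263.0], [279.0, 264.0]]
```

```bash
python3 - <<'E'
from h import *
plan([411.5,-344,170],tool(12.2),13,.085)
E
```

```text
|d| 31.0 rot 7.373349581507467
[[0.0126, -0.0251, 0.013, 0.058, 0.104, 0.048, 0.085], [0.0099, -0.0249, 0.0156, 0.058, 0.104, 0.048, 0.085], [0.0069, -0.0243, 0.0179, 0.058, 0.104, 0.048, 0.085], [0.0038, -0.0234, 0.0199, 0.058, 0.104, 0.048, 0.085], [0.0005, -0.0223, 0.0214, 0.058, 0.104, 0.048, 0.085], [-0.0028, -0.021, 0.0226, 0.058, 0.104, 0.048, 0.085], [-0.0062, -0.0194, 0.0233, 0.058, 0.104, 0.048, 0.085], [-0.0095, -0.0177, 0.0236, 0.058, 0.104, 0.048, 0.085], [-0.0128, -0.0158, 0.0234, 0.058, 0.104, 0.048, 0.085], [-0.0159, -0.0137, 0.0227, 0.058, 0.104, 0.048, 0.085], [-0.0188, -0.0116, 0.0217, 0.058, 0.104, 0.048, 0.085], [-0.0215, -0.0094, 0.0202, 0.058, 0.104, 0.048, 0.085], [-0.0239, -0.0072, 0.0183, 0.058, 0.104, 0.048, 0.085]]
```

>>> play_rows --pt "0.0126 -0.0251 0.013 0.058 0.104 0.048 0.085" --pt "0.0099 -0.0249 0.0156 0.058 0.104 0.048 0.085" --pt "0.0069 -0.0243 0.0179 0.058 0.104 0.048 0.085" --pt "0.0038 -0.0234 0.0199 0.058 0.104 0.048 0.085" --pt "0.0005 -0.0223 0.0214 0.058 0.104 0.048 0.085" --pt "-0.0028 -0.021 0.0226 0.058 0.104 0.048 0.085" --pt "-0.0062 -0.0194 0.0233 0.058 0.104 0.048 0.085" --pt "-0.0095 -0.0177 0.0236 0.058 0.104 0.048 0.085" --pt "-0.0128 -0.0158 0.0234 0.058 0.104 0.048 0.085" --pt "-0.0159 -0.0137 0.0227 0.058 0.104 0.048 0.085"

```text
clock: 4.05
position: [439.8, -264.4, 183.5]
ee_rot: [0.373, 0.676, -0.537, -0.34]
contact_force: [0.6, 0.2, -0.5]
gripper_width: 85.0
```

>>> play_rows --pt "-0.0188 -0.0116 0.0217 0.058 0.104 0.048 0.085" --pt "-0.0215 -0.0094 0.0202 0.058 0.104 0.048 0.085" --pt "-0.0239 -0.0072 0.0183 0.058 0.104 0.048 0.085" --pt "0 0 0 0 0 0 0.085"

```text
clock: 4.45
position: [407.4, -351.2, 216.4]
ee_rot: [-0.48, -0.534, 0.553, 0.422]
contact_force: [0.6, -0.2, -1.1]
gripper_width: 85.3
```

```bash
python3 - <<'E'
from h import *
s=read_state(); print(s["position"],s["clock"])
plan([411.5,-344,120],tool(12.2),3,.085)
E
```

```text
[ 407.37196913 -351.24528466  216.41180239] 4.45
|d| 32.3 rot 1.7317108946636302
[[0.0047, 0.0319, -0.0008, 0.01, -0.009, -0.027, 0.085], [0.0038, 0.032, -0.0011, 0.01, -0.009, -0.027, 0.085], [0.0029, 0.0321, -0.0015, 0.01, -0.009, -0.027, 0.085]]
```

>>> play_rows --pt "0.0047 0.0319 -0.0008 0.01 -0.009 -0.027 0.085" --pt "0.0038 0.032 -0.0011 0.01 -0.009 -0.027 0.085" --pt "0.0029 0.0321 -0.0015 0.01 -0.009 -0.027 0.085" --pt "0 0 0 0 0 0 0.085"

```text
clock: 4.85
position: [416.9, -340.9, 127.2]
ee_rot: [0.447, 0.557, -0.549, -0.433]
contact_force: [-1.0, -0.7, -0.1]
gripper_width: 85.2
```

```bash
python3 - <<'E'
from h import *
s=read_state(); print(s["position"],s["clock"])
plan([411.5,-344,46],tool(12.2),5,.085)
E
```

```text
[ 416.86215161 -340.90603829  127.17174582] 4.85
|d| 16.3 rot 0.31179033615928836
[[-0.0002, 0.0162, 0.0015, 0.004, 0.003, -0.002, 0.085], [-0.0002, 0.0162, 0.0015, 0.004, 0.003, -0.002, 0.085], [-0.0003, 0.0162, 0.0014, 0.004, 0.003, -0.002, 0.085], [-0.0003, 0.0162, 0.0013, 0.004, 0.003, -0.002, 0.085], [-0.0003, 0.0162, 0.0013, 0.004, 0.003, -0.002, 0.085]]
```

>>> play_rows --pt "-0.0003 0.0162 0.0014 0.004 0.003 -0.002 0.085" --pt "-0.0003 0.0162 0.0014 0.004 0.003 -0.002 0.085" --pt "-0.0003 0.0162 0.0014 0.004 0.003 -0.002 0.085" --pt "-0.0003 0.0162 0.0013 0.004 0.003 -0.002 0.085" --pt "-0.0003 0.0162 0.0013 0.004 0.003 -0.002 0.085" --pt "0 0 0 0 0 0 0.085"

```text
clock: 5.45
position: [421.7, -343.9, 59.6]
ee_rot: [0.451, 0.557, -0.551, -0.429]
contact_force: [0.3, -0.9, -0.4]
gripper_width: 84.9
```

```bash
python3 - <<'E'
from h import *
s=read_state(); print(s["position"],s["clock"])
plan([411.5,-344,46],tool(12.2),1,.085)
w=cam("wrist"); save(w,"pics/w3.png",s=1.42)
E
```

```text
[ 421.74204727 -343.8983616    59.59071639] 5.45
|d| 17.0 rot 2.029736110505933
[[0.0025, 0.0133, 0.0103, 0.026, 0.015, -0.019, 0.085]]
```

View pics/w3.png

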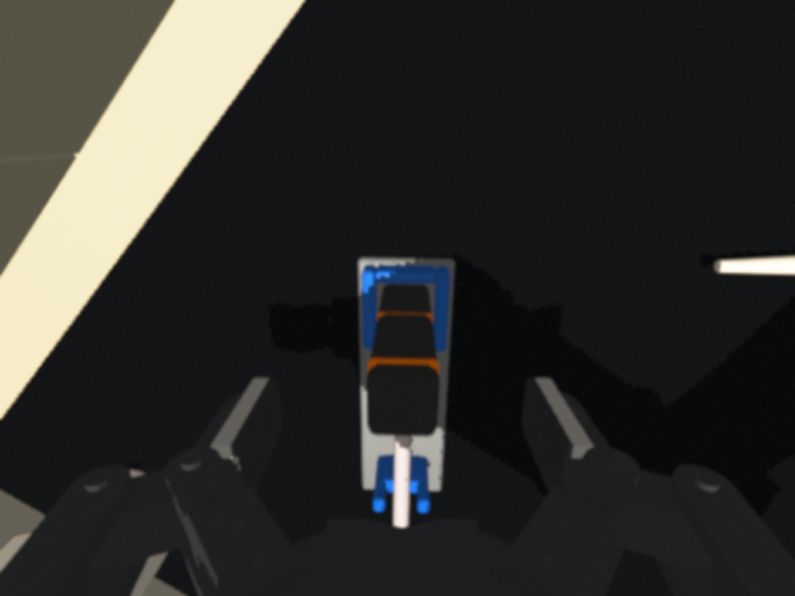

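The handle's top is centred between the fingers at (403, 400), and the rod is straight in line at column 401. I'll correct the pose and close.

>>> play_rows --pt "0.0013 0.0067 0.0051 0.013 0.008 -0.01 0.085" --pt "0.0013 0.0067 0.0051 0.013 0.008 -0.01 0.085" --pt "0 0 0 0 0 0 0.085"

```text
clock: 5.8
position: [414.7, -344.8, 51.4]
ee_rot: [0.447, 0.552, -0.55, -0.441]
contact_force: [-0.1, -0.6, 0.4]
gripper_width: 84.6
```

```bash
python3 - <<'E'
from h import *
s=read_state(); print(s["position"],s["clock"])
plan([411.5,-344,46],tool(12.2),1,.085)
E
```

```text
[ 414.68212788 -344.79782438   51.3816746 ] 5.8
|d| 6.3 rot 0.5323452153496953
[[0.0015, 0.0054, 0.003, 0.008, 0.001, -0.005, 0.085]]
```

>>> play_rows --pt "0.0015 0.0054 0.003 0.008 0.001 -0.005 0.085" --pt "0.0005 0.001 0.0005 0 0 0 0.085" --pt "0 0 0 0 0 0 0.0" --pt "0 0 0 0 0 0 0.0" --pt "0 0 0 0 0 0 0.0" --pt "0 0 0 0 0 0 0.0" --pt "0 0 0 0 0 0 0.0" --pt "0 0 0 0 0 0 0.0" --pt "0 0 0 0 0 0 0.0" --pt "0 0 0 0 0 0 0.0"

```text
clock: 6.8
position: [411.0, -344.0, 45.1]
ee_rot: [-0.444, -0.55, 0.55, 0.444]
contact_force: [-0.6, -0.7, -0.6]
gripper_width: 21.3
```

```bash
python3 - <<'E'
from h import *
s=read_state(); print(s["position"],s["clock"],R.from_quat(s["ee_rot"]).as_matrix().round(3),s["contact_force"],s["gripper_width"])
plan([411.5,-344,46],tool(12.2),1,0)
E
```

```text
[ 410.99081082 -344.02443828   45.0960752 ] 6.8 [[-0.211  0.    -0.977]
 [ 0.977 -0.001 -0.211]
 [-0.001 -1.    -0.   ]] [-0.56229535 -0.66843259 -0.5515032 ] 21.303686437748144
|d| 1.0 rot 0.04101413435863059
[[-0.0001, -0.0009, -0.0005, 0.0, -0.0, -0.001, 0]]
```

Gripped at 21.3 mm. Now lift and carry to the mouth.

```bash
cat >> h.py <<'E'
MOUTH=np.array([552.3,102.]); HY=87.8
def hk(x,y,yaw=HY):
    "TCP xy for hook corner at store x,y, hook yaw=store yaw"
    a=np.radians(HY); e=np.array([np.cos(a),np.sin(a)]); n=np.array([-e[1],e[0]])
    return MOUTH+(x-150)*e+y*n
def tip():
    s=read_state(); T=R.from_quat(s["ee_rot"]).as_matrix(); a=np.radians(HY); e=np.array([np.cos(a),np.sin(a)]); n=np.array([-e[1],e[0]])
    p=s["position"]; h=-T[:,2]; c=p-150*h*1+0; c=p+150*h-16.1*-T[:,1]*1
    d=c[:2]-MOUTH; print("t",s["clock"],"tip store x %.1f y %.1f z %.1f"%(d@e,d@n,c[2]),"yawerr %.2f"%(np.degrees(np.arctan2(h[1],h[0]))-HY),"F store",np.round([s["contact_force"][:2]@e,s["contact_force"][:2]@n,s["contact_force"][2]],1),"Tz",s["wrist_torque"].round(2),"grip",round(s["gripper_width"],1))
E
python3 - <<'E'
from h import *
plan([411,-344,100],tool(12.2),2,0)
p=hk(-28,18); print(p)
plan([*p,95],tool(HY),10,0,[411,-344,98],tool(12.2))
E
```

```text
|d| 27.5 rot 0.020507067179315296
[[-0.0, -0.0275, -0.0, 0.0, -0.0, -0.0, 0], [0.0, -0.0275, -0.0, 0.0, -0.0, -0.0, 0]]
[527.48023749 -75.17781856]
|d| 29.3 rot 7.5600000000000005
[[0.0238, 0.0003, -0.0171, 0.0, -0.132, 0.0, 0], [0.0214, 0.0003, -0.0201, 0.0, -0.132, 0.0, 0], [0.0185, 0.0003, -0.0227, 0.0, -0.132, 0.0, 0], [0.0154, 0.0003, -0.0249, 0.0, -0.132, 0.0, 0], [0.012, 0.0003, -0.0267, 0.0, -0.132, 0.0, 0], [0.0084, 0.0003, -0.0281, 0.0, -0.132, 0.0, 0], [0.0046, 0.0003, -0.0289, 0.0, -0.132, 0.0, 0], [0.0007, 0.0003, -0.0293, 0.0, -0.132, 0.0, 0], [-0.0031, 0.0003, -0.0291, 0.0, -0.132, 0.0, 0], [-0.0069, 0.0003, -0.0285, 0.0, -0.132, 0.0, 0]]
```

>>> play_rows --pt "0 -0.015 0 0 0 0 0" --pt "0 -0.02 0 0 0 0 0" --pt "0 -0.02 0 0 0 0 0" --pt "0 0 0 0 0 0 0"

```text
clock: 7.2
position: [409.5, -343.1, 99.9]
ee_rot: [-0.442, -0.55, 0.551, 0.446]
contact_force: [1.0, 0.1, -0.9]
gripper_width: 21.5
```

>>> play_rows --pt "0.0238 0.0003 -0.0171 0 -0.132 0 0" --pt "0.0214 0.0003 -0.0201 0 -0.132 0 0" --pt "0.0185 0.0003 -0.0227 0 -0.132 0 0" --pt "0.0154 0.0003 -0.0249 0 -0.132 0 0" --pt "0.012 0.0003 -0.0267 0 -0.132 0 0" --pt "0.0084 0.0003 -0.0281 0 -0.132 0 0" --pt "0.0046 0.0003 -0.0289 0 -0.132 0 0" --pt "0.0007 0.0003 -0.0293 0 -0.132 0 0" --pt "-0.0031 0.0003 -0.0291 0 -0.132 0 0" --pt "-0.0069 0.0003 -0.0285 0 -0.132 0 0"

```text
clock: 8.2
position: [516.8, -63.3, 86.3]
ee_rot: [-0.009, 0.709, -0.705, -0.005]
contact_force: [0.4, -0.3, -1.8]
gripper_width: 21.4
```

```bash
python3 - <<'E'
from h import *
tip(); s=read_state(); print(s["position"])
plan([*hk(-25,18),48.1],tool(HY),4,0)
w=cam("wrist"); save(w,"pics/w4.png",s=1.42)
E
```

```text
t 8.2 tip store x -16.6 y 35.9 z 71.1 yawerr 2.49 F store [-0.3 -0.4 -1.8] Tz [-0.09 -0.15  0.02] grip 21.4
[516.84204946 -63.32377737  86.28401249]
|d| 10.2 rot 0.6910719076157278
[[-0.0029, 0.0095, 0.0023, 0.001, 0.011, 0.005, 0], [-0.0028, 0.0095, 0.0022, 0.001, 0.011, 0.005, 0], [-0.0028, 0.0095, 0.0022, 0.001, 0.011, 0.005, 0], [-0.0028, 0.0095, 0.0022, 0.001, 0.011, 0.005, 0]]
```

View pics/w4.png

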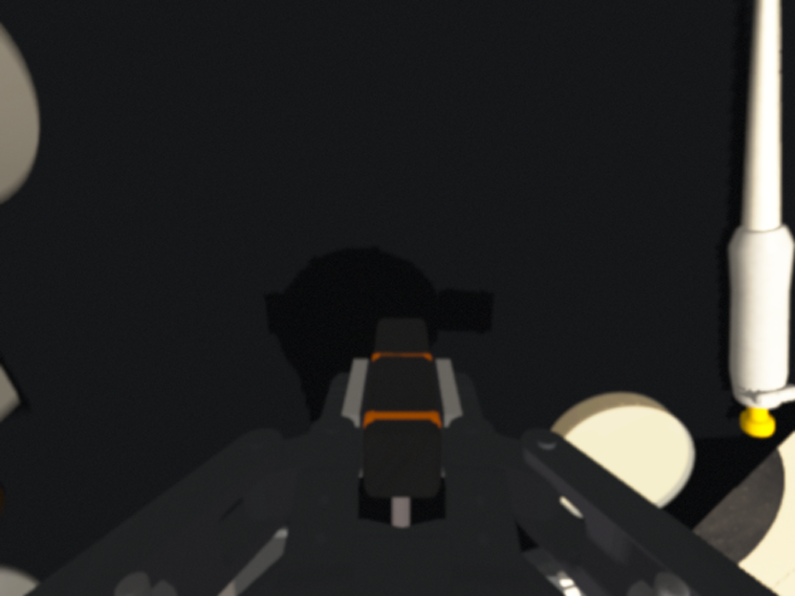

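The hook is held squarely with the rod centred at (400, 510); the dish and pipette are untouched to the right. Next I lower it to tip height in front of the mouth.

>>> play_rows --pt "-0.0035 0.004 0.007 0.001 0.011 0.005 0" --pt "-0.0035 0.008 0.003 0.001 0.011 0.005 0" --pt "-0.0035 0.013 0 0.001 0.011 0.005 0" --pt "-0.003 0.013 0 0.001 0.011 0.005 0" --pt "0 0 0 0 0 0 0"

```text
clock: 8.75
position: [530.1, -72.2, 41.6]
ee_rot: [0.013, 0.707, -0.706, -0.015]
contact_force: [-0.8, -0.2, -1.9]
gripper_width: 21.3
```

```bash
python3 - <<'E'
from h import *
tip(); plan([*hk(-25,18),48.1],tool(HY),1,0)
E
```

```text
t 8.75 tip store x -24.9 y 15.4 z 25.7 yawerr -0.05 F store [-0.2  0.8 -1.9] Tz [-0.02  0.09 -0.01] grip 21.3
|d| 7.0 rot 0.21423017335610642
[[0.0026, -0.0065, 0.0001, 0.001, -0.001, 0.003, 0]]
```

>>> play_rows --pt "0.0035 -0.0065 0 0.001 -0.001 0.003 0" --pt "0 0 0 0 0 0 0" --pt "0 0 -0.01 0 0 0 0" --pt "0 0 -0.01 0 0 0 0" --pt "0 0 -0.008 0 0 0 0" --pt "0 0 0 0 0 0 0"

```text
clock: 9.35
position: [527.5, -43.4, 49.8]
ee_rot: [0.015, 0.707, -0.707, -0.014]
contact_force: [-0.1, 0.8, -0.7]
gripper_width: 21.4
```

```bash
python3 - <<'E'
from h import *
tip(); plan([*hk(20,18.5),48.1],tool(HY),2,0)
E
```

```text
t 9.35 tip store x 3.8 y 18.7 z 33.8 yawerr -0.21 F store [ 0.8  0.2 -0.7] Tz [-0.   -0.01  0.02] grip 21.4
|d| 8.2 rot 0.11586618460935226
[[-0.0003, 0.0009, -0.0081, 0.0, -0.002, -0.001, 0], [-0.0004, 0.0009, -0.0081, 0.0, -0.002, -0.001, 0]]
```

>>> play_rows --pt "0 0.001 -0.0081 0 -0.002 0 0" --pt "0 0 -0.008 0 0 0 0" --pt "0 0 -0.003 0 0 0 0" --pt "0 0 -0.002 0 0 0 0" --pt "0 0 -0.002 0 0 0 0"

```text
clock: 9.85
position: [528.6, -17.4, 48.9]
ee_rot: [0.014, 0.707, -0.707, -0.013]
contact_force: [0.1, -0.7, -1.0]
gripper_width: 21.6
```

```bash
python3 -c "
from h import *
tip()"
```

```text
t 9.85 tip store x 29.8 y 19.1 z 32.9 yawerr 0.01 F store [-0.7 -0.2 -1. ] Tz [-0.03  0.07 -0.01] grip 21.6
```

>>> play_rows --pt "0 0 -0.002 0 0 0 0" --pt "0 0 -0.002 0 0 0 0" --pt "0 0 -0.002 0 0 0 0"

```text
clock: 10.15
position: [528.7, -11.3, 48.8]
ee_rot: [0.014, 0.707, -0.707, -0.013]
contact_force: [0.1, 0.7, -1.0]
gripper_width: 21.4
```

```bash
python3 -c "
from h import *
tip()"
```

```text
t 10.15 tip store x 35.9 y 19.1 z 32.8 yawerr -0.03 F store [ 0.7 -0.1 -1. ] Tz [-0.   -0.    0.02] grip 21.4
```

>>> play_rows --pt "0 0 -0.0015 0 0 0 0" --pt "0 0 -0.0015 0 0 0 0"

```text
clock: 10.35
position: [528.6, -10.4, 49.3]
ee_rot: [-0.014, -0.706, 0.708, 0.014]
contact_force: [1.1, -9.9, 1.2]
gripper_width: 21.5
```

>>> play_rows --pt "0 0 -0.0015 0 0 0 0" --pt "0 0 -0.0015 0 0 0 0"

```text
clock: 10.55
position: [528.5, -10.5, 50.0]
ee_rot: [-0.014, -0.705, 0.709, 0.014]
contact_force: [0.7, -6.4, -0.6]
gripper_width: 21.5
```

```bash
python3 -c "
from h import *
tip()"
```

```text
t 10.55 tip store x 36.6 y 19.3 z 32.9 yawerr -0.06 F store [-6.4 -0.9 -0.6] Tz [-1.95 -0.24 -0.04] grip 21.5
```

Contact at tip x of about 36.5, so the hole's centre is about 17.5 further in, at 54. Back off, shift sideways to y≈0, then go in.

>>> play_rows --pt "0 0.001 0.005 0 0 0 0" --pt "0 0 0.005 0 0 0 0" --pt "0 0 0 0 0 0 0" --pt "-0.006 0 0 0 0 0 0" --pt "-0.006 0 0 0 0 0 0" --pt "-0.005 0 0 0 0 0 0" --pt "0 0 0 0 0 0 0"

```text
clock: 11.25
position: [547.2, -21.6, 48.9]
ee_rot: [-0.014, -0.705, 0.709, 0.014]
contact_force: [-0.3, -0.1, -1.2]
gripper_width: 21.4
```

```bash
python3 -c "
from h import *
tip()
plan([*hk(54,0),48.1],tool(HY),4,0)"
```

```text
t 11.25 tip store x 26.2 y 0.1 z 32.0 yawerr -0.10 F store [-0.1  0.3 -1.2] Tz [-0.04 -0.02  0.04] grip 21.4
|d| 6.9 rot 0.08422525837262541
[[-0.0001, 0.0002, -0.0069, -0.001, -0.0, -0.0, 0], [-0.0001, 0.0002, -0.0069, -0.001, -0.0, -0.0, 0], [-0.0001, 0.0002, -0.0069, -0.001, -0.0, -0.0, 0], [-0.0001, 0.0002, -0.0069, -0.001, -0.0, -0.0, 0]]
```

>>> play_rows --pt "0 0 -0.006 -0.001 0 0 0" --pt "0 0 -0.006 -0.001 0 0 0" --pt "0 0 -0.006 -0.001 0 0 0" --pt "0 0 -0.004 0 0 0 0" --pt "0 0 -0.002 0 0 0 0" --pt "0 0 0 0 0 0 0"

```text
clock: 11.85
position: [547.8, 5.3, 48.6]
ee_rot: [-0.014, -0.706, 0.708, 0.014]
contact_force: [-0.1, 0.5, -1.2]
gripper_width: 21.7
```

```bash
python3 -c "
from h import *
tip()
plan([*hk(54,0),48.1],tool(HY),1,0)"
```

```text
t 11.85 tip store x 53.2 y 0.7 z 32.2 yawerr -0.03 F store [ 0.5  0.1 -1.2] Tz [-0.07 -0.02  0.04] grip 21.7
|d| 1.2 rot 0.14314413998687267
[[-0.0008, 0.0005, -0.0008, -0.002, -0.001, 0.001, 0]]
```

>>> play_rows --pt "0.003 0 -0.0008 -0.001 0 0 0" --pt "0.003 0 0 0 0 0 0" --pt "0.002 0 0 0 0 0 0"

```text
clock: 12.15
position: [539.2, 6.4, 48.6]
ee_rot: [-0.014, -0.707, 0.707, 0.014]
contact_force: [-0.0, -0.1, -1.0]
gripper_width: 21.1
```

>>> play_rows --pt "0.002 0 0 0 0 0 0" --pt "0.002 0 0 0 0 0 0"

```text
clock: 12.35
position: [534.6, 6.3, 48.6]
ee_rot: [-0.014, -0.707, 0.707, 0.014]
contact_force: [-0.0, -0.3, -0.8]
gripper_width: 21.4
```

```bash
python3 -c "
from h import *
tip()"
```

```text
t 12.35 tip store x 53.7 y 13.9 z 32.4 yawerr -0.07 F store [-0.3  0.  -0.8] Tz [-0.03 -0.03  0.  ] grip 21.4
```

>>> play_rows --pt "0.002 0 0 0 0 0 0" --pt "0.002 0 0 0 0 0 0"

```text
clock: 12.55
position: [530.2, 6.3, 48.7]
ee_rot: [-0.014, -0.707, 0.707, 0.014]
contact_force: [-0.3, 0.8, -1.4]
gripper_width: 21.4
```

>>> play_rows --pt "0.0015 0 0 0 0 0 0" --pt "0.001 0 0 0 0 0 0"

```text
clock: 12.75
position: [527.3, 6.4, 48.8]
ee_rot: [-0.014, -0.707, 0.707, 0.014]
contact_force: [-1.0, -0.2, -0.5]
gripper_width: 21.5
```

```bash
python3 -c "
from h import *
tip()"
```

```text
t 12.75 tip store x 53.5 y 21.1 z 32.5 yawerr -0.09 F store [-0.2  1.  -0.5] Tz [-0.06  0.03  0.02] grip 21.5
```

Tip is through the ring with no side force. Now pull gently.

>>> play_rows --pt "0 0 0.002 0 0 0 0" --pt "0 0 0.002 0 0 0 0" --pt "0 0 0.002 0 0 0 0" --pt "0 0 0.003 0 0 0 0" --pt "0 0 0.004 0 0 0 0"

```text
clock: 13.25
position: [527.0, -5.9, 48.4]
ee_rot: [0.014, 0.707, -0.707, -0.014]
contact_force: [-0.1, 3.2, -2.3]
gripper_width: 21.3
```

```bash
python3 -c "
from h import *
tip()"
```

```text
t 13.25 tip store x 41.2 y 21.1 z 32.4 yawerr -0.03 F store [ 3.2  0.2 -2.3] Tz [0.86 0.15 0.08] grip 21.3
```

>>> play_rows --pt "0 0 0.005 0 0 0 0" --pt "0 0 0.006 0 0 0 0" --pt "0 0 0.006 0 0 0 0" --pt "0 0 0.006 0 0 0 0" --pt "0 0 0.006 0 0 0 0" --pt "0 0 0.006 0 0 0 0" --pt "0 0 0.006 0 0 0 0" --pt "0 0 0.006 0 0 0 0"

```text
clock: 14.05
position: [524.7, -56.9, 48.3]
ee_rot: [0.014, 0.707, -0.707, -0.014]
contact_force: [-0.4, 3.7, -1.6]
gripper_width: 21.0
```

```bash
python3 -c "
from h import *
tip()"
```

```text
t 14.05 tip store x -9.8 y 21.3 z 32.3 yawerr -0.07 F store [ 3.6  0.5 -1.6] Tz [1.02 0.12 0.08] grip 21.0
```

>>> play_rows --pt "0 0 0.006 0 0 0 0" --pt "0 0 0.006 0 0 0 0" --pt "0 0 0.006 0 0 0 0" --pt "0 0 0.006 0 0 0 0" --pt "0 0 0.006 0 0 0 0" --pt "0 0 0.006 0 0 0 0" --pt "0 0 0.006 0 0 0 0" --pt "0 0 0.006 0 0 0 0" --pt "0 0 0.006 0 0 0 0" --pt "0 0 0.006 0 0 0 0"

```text
clock: 15.05
position: [521.7, -122.3, 48.2]
ee_rot: [0.014, 0.707, -0.707, -0.015]
contact_force: [0.5, 4.3, -1.4]
gripper_width: 21.2
```

```bash
python3 -c "
from h import *
tip()"
```

```text
t 15.05 tip store x -75.3 y 21.7 z 32.3 yawerr -0.10 F store [ 4.3 -0.4 -1.4] Tz [1.01 0.05 0.01] grip 21.2
```

>>> play_rows --pt "0 0 0.005 0 0 0 0" --pt "0 0 0.005 0 0 0 0" --pt "0 0 0.004 0 0 0 0" --pt "0 0 0.003 0 0 0 0" --pt "0 0 0.002 0 0 0 0" --pt "0 0 0.002 0 0 0 0"

```text
clock: 15.65
position: [520.6, -145.8, 48.2]
ee_rot: [0.014, 0.707, -0.707, -0.015]
contact_force: [0.3, 2.2, -1.0]
gripper_width: 21.4
```

```bash
python3 -c "
from h import *
tip()"
```

```text
t 15.65 tip store x -98.8 y 21.8 z 32.2 yawerr -0.15 F store [ 2.2 -0.3 -1. ] Tz [0.96 0.05 0.04] grip 21.4
```

>>> play_rows --pt "0 0 0.0015 0 0 0 0" --pt "0 0 0.0015 0 0 0 0" --pt "0 0 0.0015 0 0 0 0"

```text
clock: 15.95
position: [520.4, -150.6, 48.2]
ee_rot: [0.014, 0.707, -0.707, -0.015]
contact_force: [0.2, 2.0, -1.7]
gripper_width: 21.3
```

>>> play_rows --pt "0 0 0.0015 0 0 0 0" --pt "0 0 0.0015 0 0 0 0"

```text
clock: 16.15
position: [520.3, -153.7, 48.2]
ee_rot: [0.014, 0.707, -0.707, -0.015]
contact_force: [-0.1, 1.9, -0.1]
gripper_width: 21.1
```

```bash
python3 -c "
from h import *
tip()"
```

```text
t 16.15 tip store x -106.7 y 21.8 z 32.2 yawerr -0.12 F store [ 1.9  0.2 -0.1] Tz [ 0.92  0.02 -0.03] grip 21.1
```

>>> play_rows --pt "0 0 0.0012 0 0 0 0" --pt "0 0 0.0012 0 0 0 0"

```text
clock: 16.35
position: [520.2, -156.3, 48.2]
ee_rot: [0.014, 0.707, -0.707, -0.015]
contact_force: [0.4, 3.5, -1.1]
gripper_width: 21.1
```

>>> play_rows --pt "0 0 0.0012 0 0 0 0" --pt "0 0 0.0012 0 0 0 0"

```text
clock: 16.55
position: [519.8, -158.0, 47.8]
ee_rot: [0.014, 0.708, -0.706, -0.015]
contact_force: [0.1, 11.0, -2.7]
gripper_width: 21.3
```

>>> play_rows --pt "0 0 0.0012 0 0 0 0" --pt "0 0 0.0012 0 0 0 0"

```text
clock: 16.75
position: [519.6, -158.0, 46.9]
ee_rot: [0.015, 0.709, -0.705, -0.016]
contact_force: [0.5, 8.7, -2.0]
gripper_width: 21.5
```

```bash
python3 -c "
from h import *
tip()"
```

```text
t 16.75 tip store x -111.0 y 22.0 z 31.8 yawerr -0.28 F store [ 8.7 -0.2 -2. ] Tz [ 2.7  -0.03 -0.08] grip 21.5
```

It met the stop: 9–11 N, after about 160 mm of travel. Now unhook by moving in 4 mm, then out sideways.

>>> play_rows --pt "0 -0.0005 -0.002 0.002 0 0 0" --pt "0 -0.0005 -0.002 0.001 0 0 0" --pt "0 0 0 0 0 0 0"

```text
clock: 17.05
position: [520.0, -154.8, 48.3]
ee_rot: [0.014, 0.707, -0.706, -0.016]
contact_force: [0.6, -0.1, -1.7]
gripper_width: 21.4
```

```bash
python3 -c "
from h import *
tip()
plan([*hk(-107.5,22),48.1],tool(HY),1,0)"
```

```text
t 17.05 tip store x -107.8 y 21.9 z 32.4 yawerr -0.21 F store [-0.1 -0.6 -1.7] Tz [ 0.    0.01 -0.01] grip 21.4
|d| 0.6 rot 0.24699658703871677
[[-0.0004, 0.0002, -0.0003, 0.001, -0.004, 0.002, 0]]
```

>>> play_rows --pt "-0.003 0 -0.0003 0.001 -0.004 0 0" --pt "-0.004 0 0 0 0 0 0" --pt "-0.004 0 0 0 0 0 0"

```text
clock: 17.35
position: [531.3, -155.9, 48.6]
ee_rot: [-0.013, -0.707, 0.707, 0.014]
contact_force: [-0.2, -0.3, -0.4]
gripper_width: 21.0
```

>>> play_rows --pt "-0.004 0 0 0 0 0 0" --pt "-0.005 0 0 0 0 0 0" --pt "-0.004 0 0 0 0 0 0" --pt "0 0 0 0 0 0 0"

```text
clock: 17.75
position: [546.8, -156.8, 48.4]
ee_rot: [-0.013, -0.707, 0.707, 0.014]
contact_force: [-0.1, -1.0, -1.0]
gripper_width: 21.3
```

```bash
python3 -c "
from h import *
tip()"
```

```text
t 17.75 tip store x -108.8 y -4.3 z 32.2 yawerr 0.02 F store [-1.   0.1 -1. ] Tz [-0.02 -0.02 -0.03] grip 21.3
```

>>> play_rows --pt "0 0 0.012 0 0 0 0" --pt "0 0 0.015 0 0 0 0" --pt "0 0 0.015 0 0 0 0" --pt "0 -0.01 0.01 0 0 0 0" --pt "0 -0.02 0 0 0 0 0" --pt "0 -0.02 0 0 0 0 0" --pt "0 0 0 0 0 0 0"

```text
clock: 18.45
position: [543.2, -217.3, 101.0]
ee_rot: [-0.014, -0.706, 0.707, 0.016]
contact_force: [0.4, -0.7, -1.6]
gripper_width: 21.4
```

```bash
python3 -c "
from h import *
tip(); print(read_state()['position'])
plan([411,-344,92],tool(12.2),10,0)
t=cam('top'); save(t,'pics/t2.png',box=(80,150,400,330),s=2.4)"
```

```text
t 18.45 tip store x -169.4 y -3.6 z 84.6 yawerr -0.21 F store [-0.7 -0.4 -1.6] Tz [-0.05 -0.09  0.03] grip 21.4
[ 543.15820729 -217.25777264  100.96426609]
|d| 18.3 rot 7.5392937605490955
[[0.0127, 0.001, 0.0132, -0.0, 0.132, 0.0, 0], [0.0108, 0.0009, 0.0148, -0.0, 0.132, 0.0, 0], [0.0088, 0.0009, 0.0161, -0.0, 0.132, 0.0, 0], [0.0066, 0.0009, 0.0171, -0.0, 0.132, 0.0, 0], [0.0043, 0.0009, 0.0178, -0.0, 0.132, 0.0, 0], [0.0019, 0.0009, 0.0182, -0.0, 0.132, 0.0, 0], [-0.0005, 0.0009, 0.0183, -0.0, 0.132, 0.0, 0], [-0.0029, 0.0009, 0.0181, -0.0, 0.132, 0.0, 0], [-0.0052, 0.0009, 0.0176, -0.0, 0.132, 0.0, 0], [-0.0075, 0.0009, 0.0167, -0.0, 0.132, 0.0, 0]]
```

View pics/t2.png

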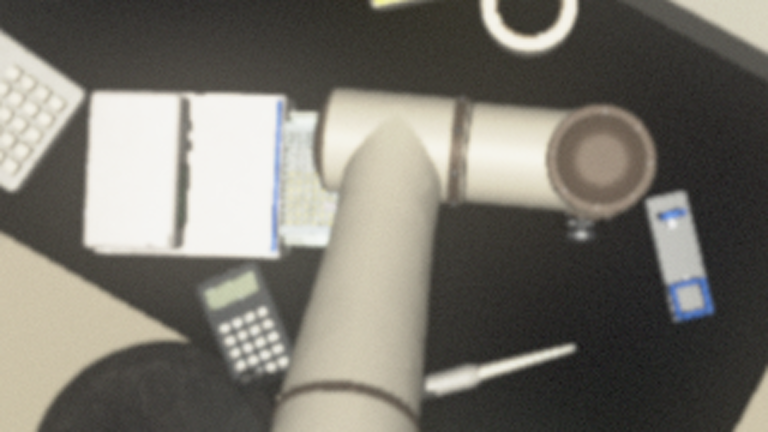

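The top view shows the carrier standing out of the store at (285–345, 112–245), with the pocket empty and clear at (690, 298). I'll carry the hook back.

>>> play_rows --pt "0.0127 0.001 0.0132 0 0.132 0 0" --pt "0.0108 0.0009 0.0148 0 0.132 0 0" --pt "0.0088 0.0009 0.0161 0 0.132 0 0" --pt "0.0066 0.0009 0.0171 0 0.132 0 0" --pt "0.0043 0.0009 0.0178 0 0.132 0 0" --pt "0.0019 0.0009 0.0182 0 0.132 0 0" --pt "-0.0005 0.0009 0.0183 0 0.132 0 0" --pt "-0.0029 0.0009 0.0181 0 0.132 0 0" --pt "-0.0052 0.0009 0.0176 0 0.132 0 0" --pt "-0.0075 0.0009 0.0167 0 0.132 0 0"

```text
clock: 19.5
position: [395.4, -343.3, 82.0]
ee_rot: [-0.453, -0.534, 0.539, 0.467]
contact_force: [0.5, 0.0, -0.8]
gripper_width: 21.7
```

```bash
python3 -c "
from h import *
s=read_state();print(s['position'])
plan([411,-344,85],tool(12.2),2,0)"
```

```text
[ 395.38759458 -343.26022539   82.02403328]
|d| 8.0 rot 1.804057327009635
[[-0.0015, -0.0016, -0.0076, -0.009, -0.03, 0.006, 0], [-0.0018, -0.0016, -0.0076, -0.009, -0.03, 0.006, 0]]
```

>>> play_rows --pt "-0.0015 -0.0016 -0.0076 -0.009 -0.03 0.006 0" --pt "-0.0018 -0.0016 -0.0076 -0.009 -0.03 0.006 0" --pt "0 0 0 0 0 0 0"

```text
clock: 19.8
position: [408.4, -344.7, 82.8]
ee_rot: [-0.443, -0.55, 0.551, 0.445]
contact_force: [-0.2, 0.2, -1.3]
gripper_width: 21.1
```

```bash
python3 -c "
from h import *
s=read_state();print(s['position'])
plan([411,-344,72],tool(12.2),2,0)"
```

```text
[ 408.4259059  -344.6937332    82.84549007]
|d| 5.6 rot 0.09545302307901213
[[0.0001, 0.0054, -0.0013, -0.001, 0.0, 0.001, 0], [0.0001, 0.0054, -0.0013, -0.001, 0.0, 0.001, 0]]
```

>>> play_rows --pt "0.0001 0.0054 -0.0013 -0.001 0 0.001 0" --pt "0.0001 0.0054 -0.0013 -0.001 0 0.001 0" --pt "0 0.003 0 0 0 0 0" --pt "0 0 0 0 0 0 0"

```text
clock: 20.2
position: [412.0, -342.4, 67.0]
ee_rot: [-0.442, -0.551, 0.552, 0.443]
contact_force: [-0.3, -1.1, -0.9]
gripper_width: 21.6
```

```bash
python3 -c "
from h import *
s=read_state();print(s['position'])
plan([411,-344,60],tool(12.2),1,0)
w=cam('wrist'); save(w,'pics/w5.png',s=1.42)"
```

```text
[ 411.96532705 -342.42664744   66.99918155]
|d| 7.2 rot 0.2771085005259868
[[-0.0013, 0.007, 0.0013, -0.001, 0.005, 0.001, 0]]
```

View pics/w5.png

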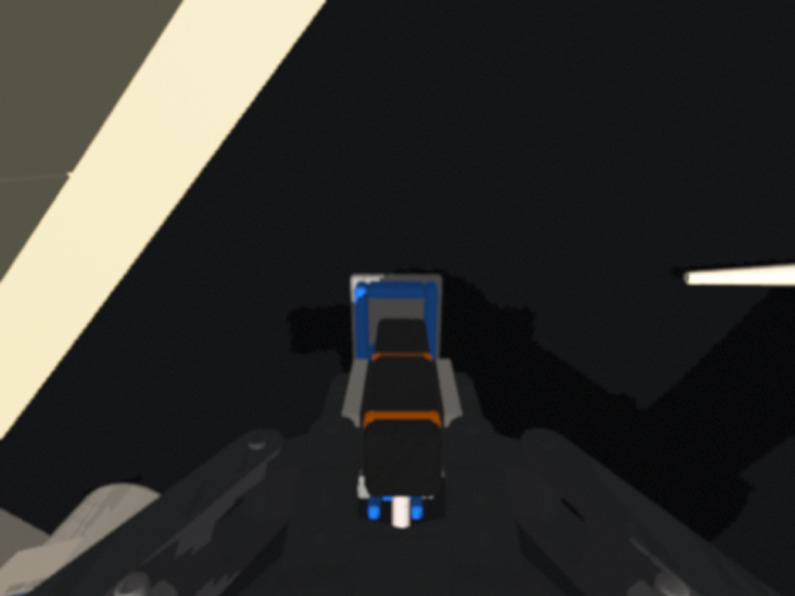

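The rod, at column 401, lies between the prongs at columns 375 and 417, slightly to the right. That matches the 1.6 mm y offset, so I'll correct it and lower.

>>> play_rows --pt "-0.0015 0.003 0.0012 0 0.004 0 0" --pt "0 0 0 0 0 0 0"

```text
clock: 20.45
position: [411.3, -344.3, 64.0]
ee_rot: [-0.443, -0.55, 0.551, 0.444]
contact_force: [-0.7, 0.3, -0.8]
gripper_width: 21.2
```

```bash
python3 -c "
from h import *
s=read_state();print(s['position'])
plan([411,-344,47],tool(12.2),3,0)"
```

```text
[ 411.30804319 -344.26206614   64.03145032]
|d| 5.7 rot 0.02642138004656738
[[0.0001, 0.0057, 0.0001, -0.0, 0.0, 0.0, 0], [0.0001, 0.0057, 0.0001, -0.0, 0.0, 0.0, 0], [0.0001, 0.0057, 0.0001, -0.0, 0.0, 0.0, 0]]
```

>>> play_rows --pt "0.0001 0.005 0.0001 0 0 0 0" --pt "0.0001 0.005 0.0001 0 0 0 0" --pt "0 0.004 0 0 0 0 0" --pt "0 0.001 0 0 0 0 0" --pt "0 0 0 0 0 0 0"

```text
clock: 20.95
position: [410.8, -344.3, 47.7]
ee_rot: [-0.444, -0.55, 0.551, 0.444]
contact_force: [-0.2, -0.1, -0.7]
gripper_width: 21.2
```

```bash
python3 -c "
from h import *
s=read_state();print(s['position'],s['contact_force'],s['wrist_torque'])
plan([411,-344,45.3],tool(12.2),1,0)"
```

```text
[ 410.83068584 -344.29520284   47.69324003] [-0.15595905 -0.06727803 -0.67571462] [-0.04020994 -0.04054378 -0.00190977]
|d| 2.4 rot 0.07060277239562959
[[0.0003, 0.0024, -0.0002, -0.001, 0.0, 0.0, 0]]
```

>>> play_rows --pt "0.0003 0.0015 0 0 0 0 0" --pt "0 0.001 0 0 0 0 0" --pt "0 0 0 0 0 0 0"

```text
clock: 21.25
position: [411.0, -344.1, 45.3]
ee_rot: [-0.444, -0.55, 0.551, 0.444]
contact_force: [-0.7, 0.4, -0.5]
gripper_width: 21.5
```

```bash
python3 -c "
from h import *
s=read_state();print(s['position'],s['contact_force'],s['wrist_torque'])"
```

```text
[ 410.99278409 -344.10881545   45.29874992] [-0.69567768  0.41580065 -0.53893914] [0.0179009  0.10803039 0.02250408]
```

>>> play_rows --pt "0 0 0 0 0 0 0.04" --pt "0 0 0 0 0 0 0.085" --pt "0 0 0 0 0 0 0.085" --pt "0 0 0 0 0 0 0.085" --pt "0 0 0 0 0 0 0.085" --pt "0 0 0 0 0 0 0.085" --pt "0 0 0 0 0 0 0.085"

```text
clock: 21.95
position: [412.1, -344.7, 46.5]
ee_rot: [-0.445, -0.55, 0.551, 0.443]
contact_force: [-1.3, 0.2, -0.8]
gripper_width: 85.0
```

>>> play_rows --pt "0 -0.01 0 0 0 0 0.085" --pt "0 -0.02 0 0 0 0 0.085" --pt "0 -0.03 0 0 0 0 0.085" --pt "0 -0.03 0 0 0 0 0.085" --pt "0 -0.03 0 0 0 0 0.085" --pt "0 -0.02 -0.035 0 0 0 0.085" --pt "0 -0.01 -0.04 0 0 0 0.085" --pt "0 0 0 0 0 0 0.085" --pt "0 0 0 0 0 0 0.085"

```text
clock: 22.85
position: [486.1, -328.2, 208.8]
ee_rot: [0.446, 0.551, -0.55, -0.442]
contact_force: [-0.9, 0.6, -1.0]
gripper_width: 84.8
```

```bash
python3 -c "
from h import *
import pickle
s=read_state();print(s['position'],s['contact_force'],s['clock'])
w=cam('wrist'); pickle.dump(w,open('w6.pkl','wb')); save(w,'pics/w6.png',s=1.42)
t=cam('top'); save(t,'pics/t3.png',s=1.4)"
```

```text
[ 486.09348146 -328.23507453  208.75518658] [-0.89835675  0.60120748 -1.02089791] 22.85
```

View pics/w6.png

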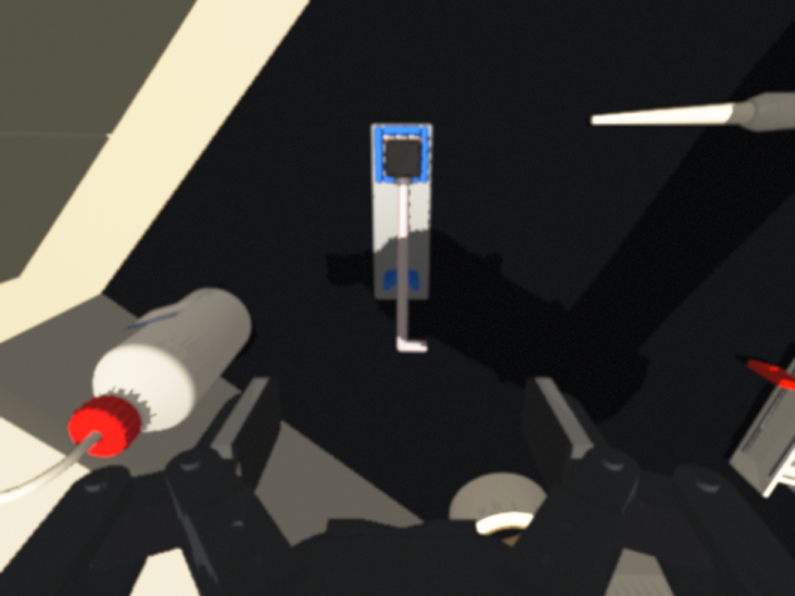

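View pics/t3.png

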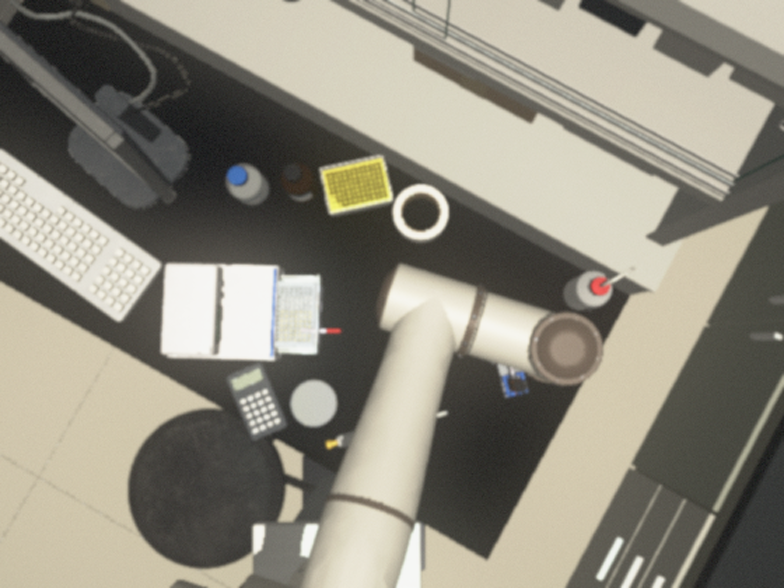

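The wrist view shows the handle centred in its pocket at (403, 158), with the rod straight in the saddle and its tip at (405, 346). The top view shows the carrier out at (280–321, 275–353), the ring at (330, 330), and the bystanders where they were. I'm handing in.

```bash
python3 -c "
from h import *
print(job_done())"
```

```text
the job is handed in; nothing more can be done
None
```

I drew the plate carrier out to its stop, unhooked, put the hook back in its rest and handed the job in at about 23 s; no verdict was reported.

- **Finding the ring:** I first located it with the wrist camera, at about y +30 in the tunnel. I then felt its front bar with the hook tip, at up to about 10 N.
- **Pull:** The tip went through the ring with no side force. The carrier slid out at about 3 to 4 N and met its stop at about 11 N after about 160 mm. The forces are end-of-move readings, so a short peak in between would not show. By the arm's own reading the rod stayed within 0.3° of the store's axis.
- **Last checks:** The carrier is out and the hook sits upright in the middle of its pocket, with the rod in the saddle. The bystanders look unmoved in the top view, and the open gripper is clear at z 209.
- **Disagreement:** The top camera and the wrist camera put the store's mouth about 10 mm apart, so I relied on the felt contacts instead.

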